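# Clear the pad, swing the rack's leg down and hold the rack upright

## Robot

A 6-joint arm with a two-finger parallel gripper is mounted at the origin on the work surface. World frame = base frame: x ahead of the robot, y to its left, z up, the work surface at z = 0. Lengths are in m, angles in rad, forces in N, time in s.
With the tool pointing down it reaches from about 0.4 to 0.825 m from the base axis. Payload 7 kg.
Tool frame: the origin (TCP) lies at the very end of the fingers, on their centre line; the grasp point (between the pads) lies 19 mm behind it; z points along the fingers, y is the line along which they close (so a half turn about z gives the same grasp; the last joint's range is limited). The gripper opens to 88 mm and grips with 3 to 60 N. Pads are 19 mm wide; open, the fingers measure 130 mm over their backs; the gripper's body (78 mm by 193 mm) begins 47 mm behind the grasp point.
Start: joints at [1.454, 0.359, 0.012, 0, -1.224, -0.288], TCP at [0.266, 0.62, 0.227] pointing down, gripper open.
Joint ranges: [-3.07, 3.07], [-1.43, 2.12], [-1.02, 1.25], [-3.03, 1.67], [-3.05, -0], [-3.03, 3.03]. Speed limits (rad/s): [2.39, 2.39, 3.01, 3.14, 3.14, 3.14].

## Interface

Orientations are given as [roll, pitch, yaw] about the fixed x, y, z axes, in that order (R = Rz(yaw) Ry(pitch) Rx(roll)).
In Python, from station import arm, grab_frame gives the robot as it stands.
- The arm moves only by the tool jog_arm, never from a script. Its argument "deltas" is a list that holds one entry, the list of rows, each a list of 4 numbers: the shift along the tool's x, y, z in units of 60 mm (1.0 is 60 mm), then the turn about the tool's z in units of 5 degrees (1.0 is 5 degrees). A call has 1 to 8 rows; each row is the pose to reach, as a shift and turn from the pose commanded when the call began, along the tool's axes at that moment; what a row does not reach only later rows make up. A row lasts 1/8 s, in which the tool goes at most 62.5 mm and 10.7 degrees, less where a joint would pass 70% of its speed; a pose out of reach is approached as far as the arm can. A call with a gripper value outside its range is refused whole. "grip" is the finger opening in mm, from 0 to 87.6, set as the call begins (left out, the last holds). The fingers move at their own pace and stop on an object; "squeeze" is the grip in N (left out, the last holds). Time passes only in rows, so rows that repeat a pose let the fingers close. It gives the time, the measured TCP pose, the force, the opening and the grip force at its end, in the units of the state.
- arm.get_state(): the state, without advancing time (a new reading comes with each control period).
- grab_frame(name): name is "scene" or "top" or "wrist"; returns a dict with "img" (420x560x3 uint8, red, green, blue), "vfov" (degrees; the focal length in pixels is half the picture's height over the tangent of half this angle, whatever the lens; pixels are square), "cx", "cy" (the principal point, pixels), "xyz" and "rotation" of the camera in the world. Camera axes: x right, y down, z forward; pixel columns grow to the right and rows downward; lengths in m; the calibration is good to about 2 mm. The wrist camera is an equidistant fisheye: a pixel r from the principal point sees the ray r / f radians off the axis. A picture is of the moment at which its call begins. There is no depth.
- arm.job_done(): hands the job in; it is judged then, once.
The state is a dict: "t": time; "q": joint angles; "qd": joint speeds; "joint_efforts": joint torques, N m; "eef_pos": TCP position; "ee_rot": TCP orientation; "force": force on the tool from outside, world axes, zero at the start; "moment": the same for the moment, N m; "width": finger opening in m; "gripper_force": force on a finger pad.
Only numpy, scipy, OpenCV 4.12 (cv2) and the standard library are available. Lean on these libraries where they do the work, as an engineer would, in place of code of your own. Each camera call takes 0.05 s, during which the arm holds its last target. There are 200 camera calls.

## Task

Slide the porcelain dish, without lifting it off the bench, from the pad behind the drying rack onto the empty ring marked beside it. Then flip the rack's swing leg over the top so that it drops and hangs straight down, and bring the forward-tipped rack upright until the leg's foot comes down to its pad. The rack is nose-heavy and would tip forward again, so finish while still holding it upright with the gripper, and leave the bottle, beaker and jar alone.

Things in the scene. Friction and masses are not known exactly. Their poses are not given: they have to be found in the camera images.
- stand: fixed grey steel foot plate of the drying rack, 110 x 220 x 12 mm, x from -90 to +20 mm. Origin at bench level right under the rack's hinge line; x points away from the robot (to the rack's back), y along the hinge line, z up. The hinge line is parallel to y, 20 mm up. It carries rack and leg. The tipped rack rests on two rubber bumpers at the front
- rack (a joint): tilt of the rack, rad: 0 = upright, positive = tipped forward to the robot (-x of stand). Starts at rest at its front stop, 0.28. Nose-heavy: let go, it falls forward to 0.28. About 0.85 kg; 1 to 4 N at the top rail raises it. With the leg down, the foot meets the pad at 0 and stops the rack going farther back; with the leg up it can tip back to -0.12
- rack_hinge (a point): middle of the rack's hinge line. The rack: a white board, 6 mm thick, 165 mm wide, 20 mm in front of the hinge line, its upper edge 146 mm above it, in an aluminium frame; steel pegs reach 50 mm out of its front (highest peg end 140 mm above the hinge line)
- rail_mid (a point): middle of the rack's top rail: round aluminium bar, 16 mm in diameter, 180 mm long, parallel to the stand's y axis; 170 mm above and 20 mm in front of the hinge line when upright. The board's edge is 24 mm below its axis and only end posts (y = +-85 mm) join them, so it can be pinched from above at the middle
- leg (a joint): turn of the swing leg about the hub's axis (the stand's x axis, tilted with the rack), rad. 0 = stowed on its stop: foot up, leaning 0.6 from straight up to the stand's -y side; 0.6 = foot straight up; grows as the foot goes over to the +y side; beyond, it falls by its own weight; 3.74 = hanging straight down; stop at 3.78. Light (120 g), falls and settles within about 3 s
- leg_hub (a point): pivot of the swing leg, on an arm at the back of the board: 110 mm above and 35 mm behind (+x) the hinge line when the rack is upright
- leg_foot (a point): centre of the grey plastic ball (18 mm in diameter) at the end of the leg. The leg is a steel rod of 9 mm diameter from the hub; the foot is 120 mm from the hub's axis and 45 mm farther back (+x) along this axis
- pad (a point): top centre of the small round rubber pad (36 mm in diameter) on the bench behind the rack, ringed by a white circle of 104 mm outer diameter: 80 mm behind the hinge line. The leg's foot comes down here when leg is down and rack upright. The dish stands over it at first
- dish: white porcelain dish, 80 mm across the rim, 62 mm across the bottom, 42 mm high, open at the top, about 250 g. Origin at the centre of its underside; its y axis points along its handle, z up. Stands on the bench; the handle points roughly to the stand's +y side
- dish_grip (a point): point on the dish's handle to grip: a straight level bar 14 mm wide, 12 mm high, centre 31 mm above the bench, reaching from the dish's wall to 114 mm from the dish's centre along its y axis; this point is 85 mm from the dish's centre
- free_mark: empty white ring painted on the bench, 104 mm outer diameter, beside the pad on the stand's +y side; origin at its centre, flat, can be slid over
- reagent_bottle: bystander: amber bottle, 70 mm in diameter, 150 mm high; origin under its centre
- beaker: bystander: white cup-shaped beaker, 68 mm in diameter, 90 mm high; origin under its centre
- jar: bystander: white jar, 60 mm in diameter, 70 mm high; origin under its centre
Things that resemble listed ones, but are neither listed nor needed, are in the scene too. Leave any brown or purple look-alike of the dish alone.

How it is judged:
On the way, in this order (a step that is already met when the one before it is completed fails the run):
1. the dish stands inside the empty ring, within 15 mm of its centre, with the leg still up (horizontal distance between dish and free_mark below 0.015 m and linear speed of dish below 0.02 m/s and value of joint leg below 0.6 rad), for 0.2 s.
2. the leg has been flipped over the top and hangs down (within 0.2 rad) (value of joint leg above 3.54 rad), for 0.3 s.
At the end, for the whole second after the job is handed in: The rack is held still by the gripper's fingers (contact over 0.5 N) within 0.06 rad of upright, the leg hangs down within 0.2 rad of straight down, and the dish stands flat on the bench within 15 mm of the centre of the empty ring (value of joint rack between -0.06 and 0.06 rad and velocity of joint rack between -0.05 and 0.05 rad/s and value of joint leg above 3.54 rad and contact force between the fingers and stand above 0.5 N and horizontal distance between dish and free_mark below 0.015 m and angle between dish's own z axis and vertical below 0.05 rad and height (world z) of dish below 0.006 m and linear speed of dish below 0.02 m/s); the arm keeps its last pose, push and grip.
It fails at once if the dish is lifted off the bench by more than 8 mm or tipped by more than 0.2 rad (height (world z) of dish above 0.008 m or angle between dish's own z axis and vertical above 0.2 rad).
It fails at once if the bottle, beaker or jar is moved by more than 20 mm (distance of any of reagent_bottle, beaker, jar from where it was at the start of the episode above 0.02 m).
It also fails if it takes over 61 s, if anything falls off the work surface, if the arm or the gripper's body presses on something with over 40 N, if the wrist force passes 120 N, or if a joint passes its speed limit or range.

## Working session

There is one attempt and no reset: what is moved stays moved. The work goes in short steps, Python scripts to look and compute and a tool call to move; the robot and the scene stay as the last step left them, time stands still between calls to the robot, and variables do not carry over. Pictures are saved under pics/ and viewed, at most 10 in all, crops included, and the job is handed in when it is done.

Besides the shell and the picture viewer there is one more tool, called after "Call:" by a JSON object that holds its "name" and its "arguments". jog_arm: Moves the arm, as the interface text tells. Its arguments: {"type":"object","properties":{"deltas":{"type":"array"},"grip":{"type":"number"},"squeeze":{"type":"number"}},"required":["deltas"]}

```bash
mkdir -p pics; ls; python3 - <<'E'
from station import arm, grab_frame
import cv2, numpy as np
s=arm.get_state(); print(s)
for n in ("scene","top"):
    f=grab_frame(n); cv2.imwrite(f"pics/{n}0.png",f["img"][:,:,::-1]); print(n,f["vfov"],f["cx"],f["cy"],f["xyz"],f["rotation"])
    np.savez(f"{n}0.npz",**f)
E
```

```text
pics
{'t': 0.0, 'q': array([ 1.45407619e+00,  3.59348565e-01,  1.10510405e-02, -3.31552242e-04,
       -1.22407031e+00, -2.88092365e-01]), 'qd': array([ 0.0013128 ,  0.00150451,  0.0002242 , -0.00232283, -0.00050249,
       -0.00248653]), 'joint_efforts': array([ 2.06682082e-03, -5.82715774e+01,  2.93042654e+01,  6.99708447e+00,
        6.80234531e-03, -1.40121192e-04]), 'eef_pos': array([0.26569055, 0.61998612, 0.2256474 ]), 'ee_rot': array([ 3.13999735e+00, -1.47705522e-04, -4.04925295e-01]), 'force': array([ 0.35442917, -0.41886937,  0.66742126]), 'moment': array([-0.0153598 , -0.00655327, -0.03323031]), 'gripper_force': 0.0, 'width': 0.08728689018991319}
scene 45.24310652762718 275.2340637657268 204.60772629074654 [ 1.44065855 -0.38492517  0.88480193] [-2.21796295e+00 -8.74529641e-04  1.16189278e+00]
top 47.98398293838294 285.968562041188 212.61229032866953 [0.29224    0.00772595 1.43582783] [-2.96564462 -0.01102856 -1.55436768]
```

View pics/scene0.png

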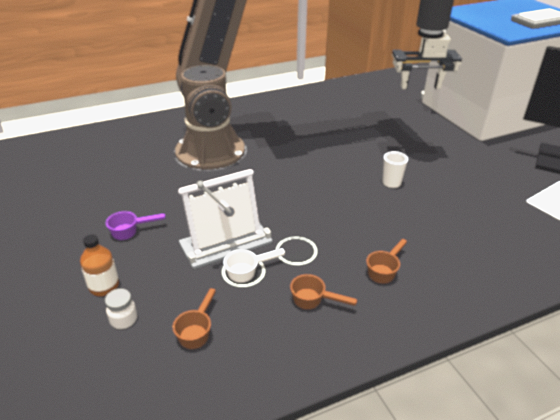

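View pics/top0.png

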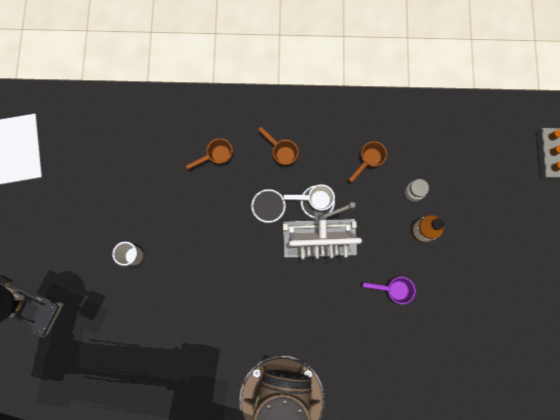

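The scene view shows the rack (about 220,210), the dish at (240,266) with its handle reaching to (283,252), and the empty ring at (297,250). In the top view the dish is at (320,199), its handle tip at (285,197), the ring at (268,206), the rail from (291,243) to (360,241), the leg foot at (352,205), and the bottle, jar and beaker are well away. Next I'll zoom in to get precise pixels.

```bash
cat > h.py <<'E'
import numpy as np, cv2
from scipy.spatial.transform import Rotation as R
def rot(f): 
    r=np.asarray(f["rotation"]); return r if r.shape==(3,3) else R.from_euler("xyz",r).as_matrix()
def foc(f): return 210/np.tan(np.radians(float(f["vfov"]))/2)
def ray(f,p,fish=False):
    u=np.array([p[0]-f["cx"],p[1]-f["cy"]])/foc(f)
    if fish:
        r=np.hypot(*u); d=np.array([*(u/r*np.sin(r)),np.cos(r)]) if r>1e-9 else np.array([0,0,1.])
    else: d=np.array([*u,1.])
    return np.asarray(f["xyz"]),rot(f)@(d/np.linalg.norm(d))
def onz(f,p,z,fish=False):
    o,d=ray(f,p,fish); return o+d*(z-o[2])/d[2]
def tri(*rs):
    A=sum(np.eye(3)-np.outer(d,d) for o,d in rs); b=sum((np.eye(3)-np.outer(d,d))@o for o,d in rs)
    x=np.linalg.solve(A,b); return x,[np.linalg.norm((np.eye(3)-np.outer(d,d))@(x-o)) for o,d in rs]
def proj(f,X):
    c=rot(f).T@(np.asarray(X)-f["xyz"]); return c[:2]/c[2]*foc(f)+[f["cx"],f["cy"]]
E
python3 - <<'E'
import numpy as np,cv2
from h import *
t=np.load("top0.npz"); s=np.load("scene0.npz")
a=cv2.resize(t["img"][170:270,240:380],None,fx=5.7,fy=5.7,interpolation=cv2.INTER_CUBIC)
cv2.imwrite("pics/ztop.png",a[:,:,::-1])
a=cv2.resize(s["img"][165:295,165:335],None,fx=4.6,fy=4.6,interpolation=cv2.INTER_CUBIC)
cv2.imwrite("pics/zscene.png",a[:,:,::-1])
for n,f in (("top",t),("scene",s)): print(n,onz(f,(268,206) if n=="top" else (297,250),0))
E
```

```text
top [0.56752715 0.05207611 0.        ]
scene [0.56892066 0.05539073 0.        ]
```

View pics/ztop.png

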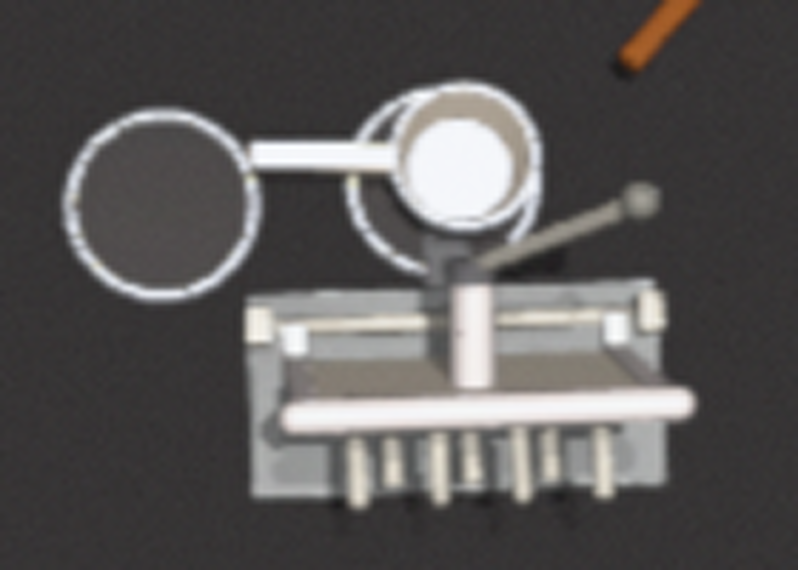

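View pics/zscene.png

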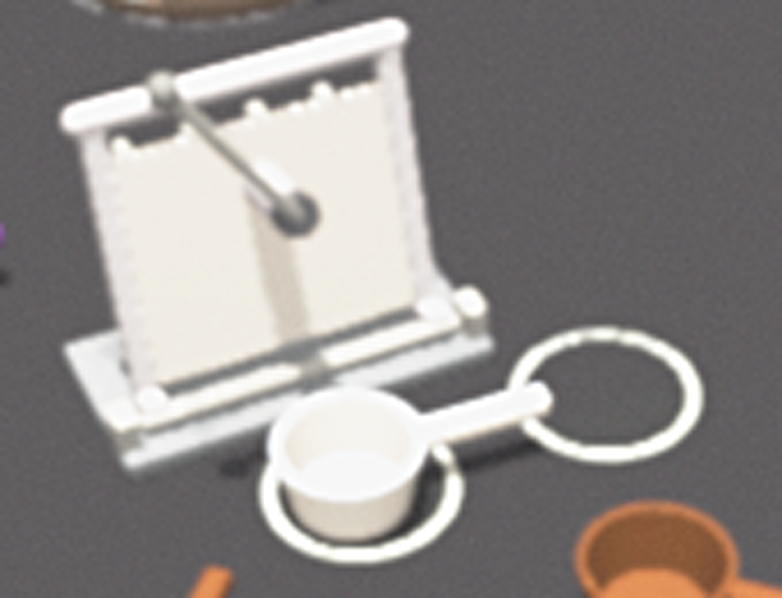

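The zooms give these pixels. Top zoom: empty ring centre (162,204), handle tip (250,155) and root (398,158), dish rim centre (463,156), rail ends (287,416) and (688,403), foot (641,200), pad ring centre (445,178). Scene zoom: ring (606,394), handle tip (545,400) and root (430,428), rim centre (348,443), rail ends (72,118) and (400,33), foot (163,91), hub (295,212).

```bash
python3 - <<'E'
import numpy as np,cv2
from h import *
np.set_printoptions(precision=4,suppress=True)
t=np.load("top0.npz"); s=np.load("scene0.npz")
T=lambda p:(240+(p[0]+.5)/5.7-.5,170+(p[1]+.5)/5.7-.5)
S=lambda p:(165+(p[0]+.5)/4.6-.5,165+(p[1]+.5)/4.6-.5)
for n,a,b in [("ring",(162,204),(606,394)),("tip",(250,155),(545,400)),("root",(398,158),(428,428)),("rim",(463,156),(348,443)),("railL",(287,416),(400,33)),("railR",(688,403),(72,118)),("foot",(641,200),(163,91)),("hub",(465,270),(295,212)),("padring",(445,178),(362,487))]:
    print(n,*tri(ray(t,T(a)),ray(s,S(b))),onz(t,T(a),0)[:2],onz(s,S(b),0)[:2])
for p in [(250,297),(655,283),(665,483),(253,495)]: print("plate",onz(t,T(p),.012)[:2])
# ring by contour fit
for n,f,roi in (("top",t,(248,185,287,226)),("scene",s,(270,232,322,268))):
    x0,y0,x1,y1=roi; g=f["img"][y0:y1,x0:x1].min(2); m=(g>150).astype(np.uint8)
    ys,xs=np.nonzero(m); P=np.array([onz(f,(x+x0,y+y0),0)[:2] for x,y in zip(xs,ys)])
    c=np.median(P,0)
    for _ in range(20):
        r=np.hypot(*(P-c).T); k=abs(r-.050)<.006
        A=np.c_[2*P[k],np.ones(k.sum())]; c=np.linalg.lstsq(A,(P[k]**2).sum(1),rcond=None)[0][:2]
    print(n,"ringfit",c,k.sum(),len(k),np.hypot(*(P[k]-c).T).mean())
    # bystanders
E
```

```text
ring [0.5696 0.0526 0.0006] [np.float64(0.000544264604183406), np.float64(0.0005442646041834091)] [0.5695 0.0521] [0.5692 0.0534]
tip [0.5911 0.0051 0.0313] [np.float64(0.0003135289620698375), np.float64(0.00031352896206979133)] [0.5976 0.0047] [0.56   0.0197]
root [ 0.5913 -0.0688  0.0377] [np.float64(0.005378543144548082), np.float64(0.005378543144548151)] [ 0.5974 -0.076 ] [ 0.5552 -0.0494]
rim [ 0.5904 -0.108   0.0413] [np.float64(0.00011093702074084238), np.float64(0.00011093702074083719)] [ 0.5992 -0.1115] [ 0.5489 -0.0943]
railL [ 0.4347 -0.0141  0.1801] [np.float64(0.0003018901964618035), np.float64(0.0003018901964617657)] [ 0.455  -0.0176] [0.1776 0.081 ]
railR [ 0.444  -0.2019  0.1817] [np.float64(0.0006671083980535552), np.float64(0.0006671083980534896)] [ 0.4658 -0.2331] [ 0.1867 -0.1538]
foot [ 0.5283 -0.1716  0.2443] [np.float64(0.0002440228871797275), np.float64(0.0002440228871797768)] [ 0.5766 -0.2086] [ 0.1805 -0.0899]
hub [ 0.5122 -0.1028  0.1377] [np.float64(0.0015907598341807078), np.float64(0.0015907598341806963)] [ 0.5361 -0.1128] [ 0.3404 -0.0525]
padring [ 0.5865 -0.1009  0.0027] [np.float64(0.0007295672582569456), np.float64(0.000729567258256956)] [ 0.5868 -0.1018] [ 0.5841 -0.0993]
plate [0.5173 0.0034]
plate [ 0.5289 -0.214 ]
plate [ 0.4215 -0.2183]
plate [ 0.4113 -0.    ]
top ringfit [0.5696 0.0519] 174 195 0.04992932114858492
scene ringfit [0.5674 0.0537] 357 459 0.05036373473514669
```

Call:
{"name": "jog_arm", "arguments": {"deltas": [[[0.3,0.25,0,0.5],[1,0.8,0,1.5],[1.7,1.4,0,2.5],[2.4,2,0,3.5],[3.1,2.55,0,4.6],[3.8,3.1,0,5.6],[4.3,3.55,0,6.4],[4.55,3.74,0,6.68]]], "grip": 50, "squeeze": 15}}

```text
t: 1.1
eef_pos: [0.4288, 0.304, 0.2267]
ee_rot: [-3.142, 0.0, -0.992]
force: [0.3, -0.5, 0.4]
width: 0.0501
gripper_force: 0.0
```

Call:
{"name": "jog_arm", "arguments": {"deltas": [[[0.3,0.03,0,0.5],[1.2,0.12,0,1.5],[2.1,0.2,0.2,2.6],[3,0.3,0.5,3.7],[3.9,0.39,0.8,4.8],[4.8,0.48,1.1,5.8],[5.5,0.55,1.3,6.4],[5.83,0.58,1.4,6.64]]]}}

```text
t: 2.1
eef_pos: [0.5923, -0.0063, 0.1412]
ee_rot: [3.14, -0.001, -1.57]
force: [-0.1, 0.6, -0.1]
width: 0.0498
gripper_force: 0.0
```

```bash
python3 - <<'E'
from station import arm, grab_frame
import cv2, numpy as np
from h import *
s=arm.get_state(); print(s["eef_pos"],s["ee_rot"],s["q"])
f=grab_frame("wrist"); np.savez("w1.npz",**f); cv2.imwrite("pics/w1.png",f["img"][:,:,::-1]); print(f["vfov"],f["xyz"],f["rotation"])
E
```

```text
[ 0.59232259 -0.00627067  0.14119127] [ 3.13986928e+00 -5.26473641e-04 -1.57036242e+00] [ 3.19121387e-01  2.93800810e-01 -2.89602529e-01 -4.78761744e-05
 -9.89194542e-01 -3.18661600e-01]
65.70646984690485 [ 0.59176506 -0.08936459  0.29917583] [ 2.82893932e+00 -2.05858940e-03  3.14140097e+00]
```

View pics/w1.png

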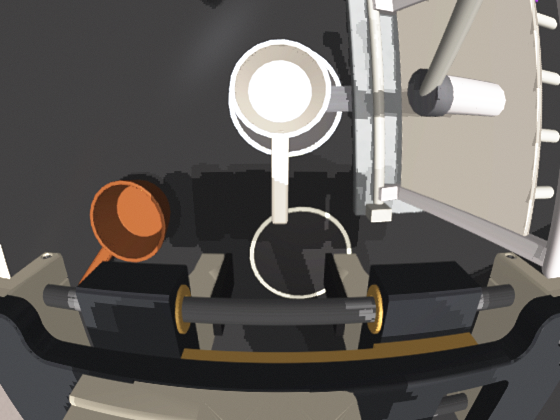

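The wrist view shows the handle running straight from (281,137) to its tip at (280,222), between the open fingers. The empty ring is centred near (300,252), and the rim spans (229–331, 40–139).

```bash
python3 - <<'E'
import numpy as np
from h import *
np.set_printoptions(precision=4,suppress=True)
w=np.load("w1.npz"); t=np.load("top0.npz")
for n,p,z in [("tip",(280,222),.037),("mid",(280.5,180),.037),("rim",(280,90),.042),("bottom",(280,91),.004)]: print(n,onz(w,p,z,True))
g=w["img"][200:310,240:360].min(2)
ys,xs=np.nonzero(g>150); P=np.array([onz(w,(x+240,y+200),0,True)[:2] for x,y in zip(xs,ys)])
c=np.array([.569,.0525])
for _ in range(20):
    r=np.hypot(*(P-c).T); k=abs(r-.050)<.005
    A=np.c_[2*P[k],np.ones(k.sum())]; c=np.linalg.lstsq(A,(P[k]**2).sum(1),rcond=None)[0][:2]
print("ring",c,k.sum(),r[k].mean())
print(tri(ray(t,(240+250.5/5.7-.5,170+155.5/5.7-.5)),ray(w,(280,222),True)))
E
```

```text
tip [0.5898 0.0045 0.037 ]
mid [ 0.5895 -0.0322  0.037 ]
rim [ 0.59   -0.1053  0.042 ]
bottom [ 0.5897 -0.1068  0.004 ]
ring [0.5688 0.0539] 996 0.05000435686283408
(array([0.5899, 0.0048, 0.0363]), [np.float64(2.3088037860850736e-05), np.float64(2.308803786095596e-05)])
```

Call:
{"name": "jog_arm", "arguments": {"deltas": [[[0,0.04,0.3,0],[0,0.04,0.8,0],[0,0.04,1.3,0],[0,0.04,1.8,0],[0,0.04,2.1,0],[0,0.04,2.14,0],[0,0.04,2.14,0],[0,0.04,2.14,0]]]}}

```text
t: 3.15
eef_pos: [0.5903, -0.0041, 0.0153]
ee_rot: [-3.14, 0.0, -1.567]
force: [0.0, -0.4, -1.0]
width: 0.0498
gripper_force: 0.0
```

Call:
{"name": "jog_arm", "arguments": {"deltas": [[[0,0,0,0],[0,0,0,0],[0,0,0,0],[0,0,0,0],[0,0,0,0],[0,0,0,0],[0,0,0,0],[0,0,0,0]]], "grip": 5, "squeeze": 15}}

```text
t: 4.15
eef_pos: [0.5897, -0.0045, 0.0142]
ee_rot: [-3.141, -0.0, -1.567]
force: [1.1, -0.1, -1.1]
width: 0.0136
gripper_force: 15.0
```

Call:
{"name": "jog_arm", "arguments": {"deltas": [[[-0.1,0.01,0,0],[-0.3,0.04,0,0],[-0.55,0.07,0,0],[-0.8,0.1,0,0],[-1.05,0.14,0,0],[-1.3,0.17,0,0],[-1.45,0.19,0,0],[-1.5,0.2,0,0]]]}}

```text
t: 5.15
eef_pos: [0.5772, 0.0861, 0.0142]
ee_rot: [-3.142, -0.0, -1.566]
force: [0.1, -1.8, -0.4]
width: 0.0142
gripper_force: 15.0
```

Call:
{"name": "jog_arm", "arguments": {"deltas": [[[-0.1,0.01,0,0],[-0.3,0.04,0,0],[-0.5,0.07,0,0],[-0.75,0.1,0,0],[-0.95,0.12,0,0],[-1.1,0.14,0,0],[-1.18,0.15,0,0],[-1.18,0.15,0,0]]]}}

```text
t: 6.15
eef_pos: [0.5681, 0.157, 0.0142]
ee_rot: [-3.141, 0.001, -1.567]
force: [-0.8, 0.7, -0.6]
width: 0.014
gripper_force: 15.0
```

```bash
python3 - <<'E'
from station import arm, grab_frame
import cv2, numpy as np
s=arm.get_state(); print(s["eef_pos"],s["ee_rot"],s["force"])
a=[]
f=grab_frame("wrist"); np.savez("w2.npz",**f); a.append(f["img"])
f=grab_frame("scene"); np.savez("s2.npz",**f); a.append(cv2.resize(f["img"][200:300,190:360],(560,420)*1)[:, :])
m=np.hstack([cv2.resize(x,(400,300)) for x in a]); cv2.imwrite("pics/m2.png",m[:,:,::-1])
E
```

```text
[0.56813375 0.15695857 0.014243  ] [-3.14102953e+00  7.24924206e-04 -1.56683075e+00] [-0.80151684  0.68785283 -0.61687157]
```

View pics/m2.png

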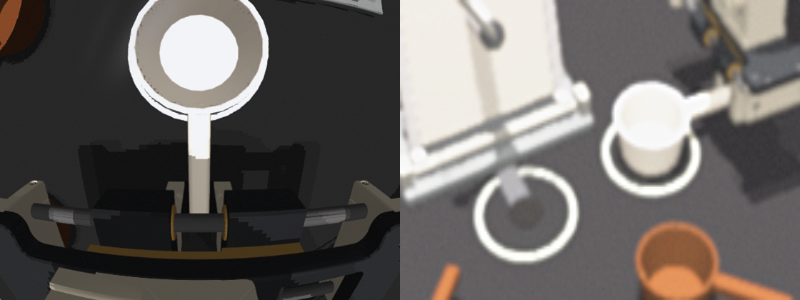

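The dish now stands in the ring. In the wrist half its floor disc is centred at (200,52), which is (280,73) at full size.

```bash
python3 - <<'E'
import numpy as np
from h import *
w=np.load("w2.npz"); s=np.load("s2.npz")
print(onz(w,(280,73),.004,True),onz(w,(198.5*1.4,47*1.4),.042,True))
# scene crop 170x100 -> 400x300 ; rim centre (653,116)-400
print(onz(s,(190+253*170/400,200+116/3),.042))
E
```

```text
[0.56678738 0.05460557 0.004     ] [0.56778071 0.05599561 0.042     ]
[0.57217652 0.05407288 0.042     ]
```

Call:
{"name": "jog_arm", "arguments": {"deltas": [[[0,0,0,0],[0,0,0,0],[0,0,0,0],[0,0,-0.2,0],[0,0,-0.7,0],[0,0,-1.4,0],[0,0,-2.2,0],[0,0,-3,0]]], "grip": 40}}

```text
t: 7.25
eef_pos: [0.5678, 0.156, 0.1968]
ee_rot: [-3.141, 0.0, -1.567]
force: [0.9, 0.6, 0.3]
width: 0.0399
gripper_force: 0.0
```

Call:
{"name": "jog_arm", "arguments": {"deltas": [[[0,0,-0.5,0],[0.3,0.1,-1.2,0],[1.1,0.2,-1.9,0],[2.1,0.3,-2.05,0],[3.1,0.4,-2.05,0],[4.1,0.5,-2.05,0],[5.1,0.65,-2.05,0],[5.8,0.78,-2.05,0]]], "grip": 0}}

```text
t: 8.25
eef_pos: [0.5214, -0.1943, 0.3183]
ee_rot: [-3.141, -0.0, -1.568]
force: [0.6, 0.1, 0.2]
width: 0.0004
gripper_force: 0.0
```

Call:
{"name": "jog_arm", "arguments": {"deltas": [[[0.4,0,0,0],[0.4,0,0.2,0],[0.4,0,0.6,0],[0.4,0,1.1,0],[0.4,0,1.5,0],[0.4,0,1.6,0],[0.4,0,1.6,0],[0.4,0,1.6,0]]]}}

```text
t: 9.25
eef_pos: [0.5232, -0.2159, 0.2224]
ee_rot: [-3.14, -0.0, -1.567]
force: [-0.2, 0.2, 0.8]
width: 0.0008
gripper_force: 0.0
```

```bash
python3 - <<'E'
from station import arm, grab_frame
import cv2, numpy as np
s=arm.get_state(); print(s["eef_pos"],s["ee_rot"],s["force"])
a=[]
f=grab_frame("top"); a.append(cv2.resize(f["img"][150:270,240:400],(400,300)))
f=grab_frame("scene"); a.append(cv2.resize(f["img"][130:280,130:330],(400,300)))
cv2.imwrite("pics/m3.png",np.hstack(a)[:,:,::-1])
E
```

```text
[ 0.52315272 -0.21587757  0.2223794 ] [-3.13981708e+00 -3.90846662e-04 -1.56672180e+00] [-0.18153996  0.1823292   0.76933226]
```

View pics/m3.png

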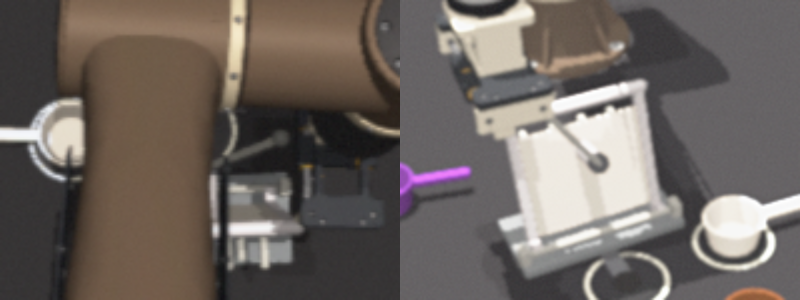

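The closed fingers stand on the −y side of the foot (seen at (280,135) in the left half, hub at (598,160) in the right), and the leg is still up. Next I push it over.

Call:
{"name": "jog_arm", "arguments": {"deltas": [[[-0.1,0,0,0],[-0.3,0,0,0],[-0.5,0,0,0],[-0.75,0,0,0],[-1,0,0,0],[-1.25,0,0,0],[-1.5,0,0,0],[-1.7,0,0,0]]]}}

```text
t: 10.35
eef_pos: [0.5221, -0.1128, 0.2211]
ee_rot: [-3.142, 0.0, -1.567]
force: [-0.5, -0.7, 0.4]
width: 0.0004
gripper_force: 0.0
```

Call:
{"name": "jog_arm", "arguments": {"deltas": [[[-0.15,0,0,0],[-0.3,0,0,0],[-0.45,0,0,0],[-0.6,0,0,0],[-0.6,0,0,0],[-0.6,0,0,0],[-0.6,0,0,0],[-0.6,0,0,0]]]}}

```text
t: 11.35
eef_pos: [0.522, -0.0782, 0.2212]
ee_rot: [3.142, -0.0, -1.568]
force: [-0.3, 0.7, 0.0]
width: 0.0009
gripper_force: 0.0
```

Call:
{"name": "jog_arm", "arguments": {"deltas": [[[0,0,-0.2,0],[0,0,-0.6,0],[0,0,-1,0],[0.3,0,-1.2,0],[0.3,0,-1.2,0],[0.3,0,-1.2,0],[0.3,0,-1.2,0],[0.3,0,-1.2,0]]]}}

```text
t: 12.35
eef_pos: [0.5219, -0.0959, 0.2927]
ee_rot: [3.141, -0.0, -1.567]
force: [0.1, -0.1, -0.3]
width: 0.0002
gripper_force: 0.0
```

```bash
python3 - <<'E'
from station import arm, grab_frame
import cv2, numpy as np
s=arm.get_state(); print(s["eef_pos"],s["ee_rot"],s["force"])
a=[]
f=grab_frame("wrist"); np.savez("w4.npz",**f);a.append(cv2.resize(f["img"],(400,300)))
f=grab_frame("scene"); a.append(cv2.resize(f["img"][130:280,130:330],(400,300)))
cv2.imwrite("pics/m4.png",np.hstack(a)[:,:,::-1])
E
```

```text
[ 0.52190528 -0.09585055  0.2926605 ] [ 3.14067444e+00 -7.71250499e-05 -1.56703496e+00] [ 0.13316502 -0.14294421 -0.31070241]
```

View pics/m4.png

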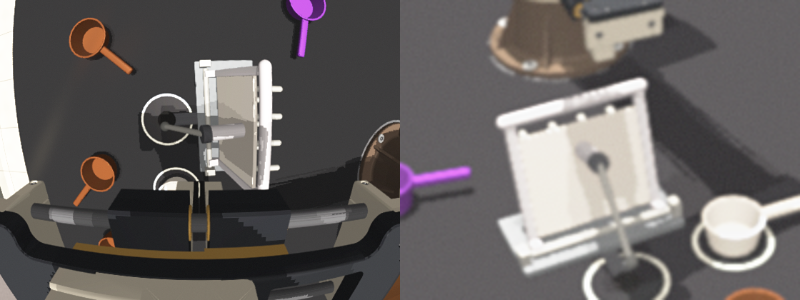

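The leg hangs straight down: the foot is at (622,262) in the scene half, over the pad, and the dish is undisturbed. In the wrist half the rail runs from (265,62) to (263,188).

```bash
python3 - <<'E'
import numpy as np
from h import *
w=np.load("w4.npz"); g=w["img"].min(2)
for y in (120,175,230):
    xs=[x for x in range(350,390) if g[y,x]>190]; x=(xs[0]+xs[-1])/2; print(y,xs[0],xs[-1],onz(w,(x,y),.182,True))
t=np.load("top0.npz")
print(tri(ray(t,(240+487.5/5.7-.5,170+410/5.7-.5)),ray(w,(x if 0 else 369.6,175),True)))
E
```

```text
120 354 380 [ 0.44710824 -0.17289172  0.182     ]
175 360 379 [ 0.44233274 -0.12568589  0.182     ]
230 370 377 [ 0.43407099 -0.07486767  0.182     ]
(array([ 0.43841765, -0.11555939,  0.15673967]), [np.float64(0.006271558119447547), np.float64(0.006271558119447549)])
```

Call:
{"name": "jog_arm", "arguments": {"deltas": [[[0,0.2,0,-0.1],[0,0.6,0,-0.3],[0.1,1,0,-0.57],[0.18,1.25,0,-0.57],[0.18,1.4,0,-0.57],[0.18,1.4,0,-0.57],[0.18,1.4,0,-0.57],[0.18,1.4,0,-0.57]]], "grip": 55}}

```text
t: 13.45
eef_pos: [0.4385, -0.107, 0.2929]
ee_rot: [3.141, -0.0, -1.517]
force: [-0.1, 0.4, -0.3]
width: 0.0553
gripper_force: 0.0
```

Call:
{"name": "jog_arm", "arguments": {"deltas": [[[0,0,0.2,0],[0,0,0.6,0],[0,0,1,0],[0,0,1.4,0],[0,0,1.75,0],[0,0,2,0],[0,0,2.1,0],[0,0,2.1,0]]]}}

```text
t: 14.45
eef_pos: [0.4382, -0.1071, 0.167]
ee_rot: [3.141, -0.0, -1.517]
force: [0.1, 1.0, -0.6]
width: 0.0553
gripper_force: 0.0
```

Call:
{"name": "jog_arm", "arguments": {"deltas": [[[0,0,0,0],[0,0,0,0],[0,0,0,0],[0,0,0,0],[0,0,0,0],[0,0,0,0],[0,0,0,0],[0,0,0,0]]], "grip": 5, "squeeze": 20}}

```text
t: 15.45
eef_pos: [0.4394, -0.1069, 0.1675]
ee_rot: [-3.139, -0.0, -1.517]
force: [4.8, -1.3, -3.0]
width: 0.0151
gripper_force: 20.0
```

Call:
{"name": "jog_arm", "arguments": {"deltas": [[[0,-0.05,-0.02,0],[0,-0.14,-0.05,0],[0,-0.26,-0.09,0],[0,-0.38,-0.13,0],[0,-0.5,-0.16,0],[0,-0.6,-0.18,0],[0,-0.66,-0.19,0],[0,-0.7,-0.2,0]]]}}

```text
t: 16.45
eef_pos: [0.4802, -0.1049, 0.179]
ee_rot: [3.141, -0.0, -1.518]
force: [-2.4, -1.2, 1.3]
width: 0.015
gripper_force: 20.0
```

Call:
{"name": "jog_arm", "arguments": {"deltas": [[[0,0,0,0],[0,0,0,0],[0,0,0,0],[0,0,0,0]]]}}

```text
t: 16.95
eef_pos: [0.4798, -0.1049, 0.179]
ee_rot: [3.141, -0.0, -1.518]
force: [-2.0, -2.8, -1.3]
width: 0.0152
gripper_force: 20.0
```

```bash
python3 - <<'E'
from station import arm, grab_frame
import cv2, numpy as np
s=arm.get_state(); print(s["eef_pos"],s["ee_rot"],s["force"],s["width"],s["gripper_force"])
f=grab_frame("scene"); np.savez("s5.npz",**f); cv2.imwrite("pics/m5.png",cv2.resize(f["img"][150:290,150:330],(771,600),interpolation=cv2.INTER_CUBIC)[:,:,::-1])
E
```

```text
[ 0.47979972 -0.10493207  0.17898577] [ 3.14120547e+00 -5.54355983e-05 -1.51753563e+00] [-1.95857226 -2.76582939 -1.29950665] 0.0152381273748634 20.000185668468475
```

View pics/m5.png

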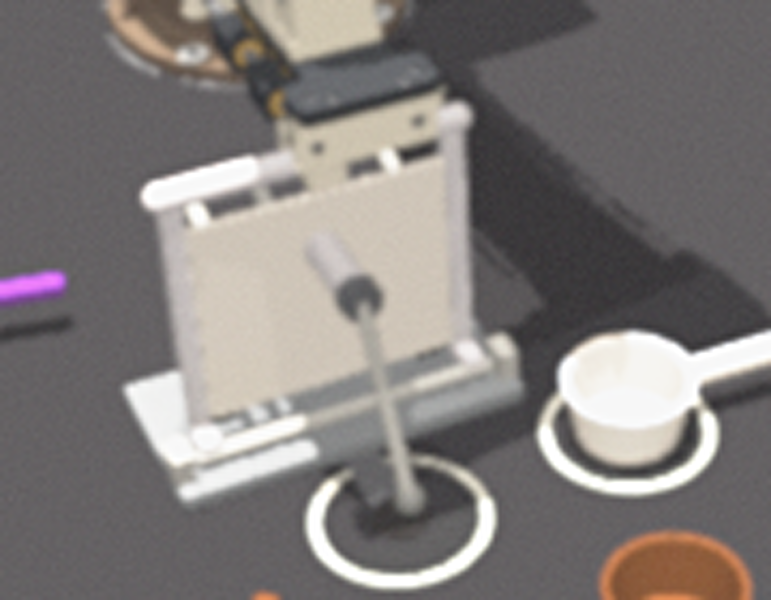

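The rack is nearly upright, about 0.035 by arm travel. The foot is at (408,498) over the pad inside its ring, and the dish is in its own ring. Now the last few millimetres, watching the force for the foot touching down.

Call:
{"name": "jog_arm", "arguments": {"deltas": [[[0,-0.02,0,0],[0,-0.04,0,0],[0,-0.06,0,0],[0,-0.06,0,0],[0,-0.06,0,0],[0,-0.06,0,0]]]}}

```text
t: 17.75
eef_pos: [0.484, -0.1047, 0.1795]
ee_rot: [-3.141, -0.0, -1.517]
force: [-1.6, -2.1, 6.0]
width: 0.0152
gripper_force: 20.0
```

Call:
{"name": "jog_arm", "arguments": {"deltas": [[[0,-0.02,0,0],[0,-0.04,0,0],[0,-0.04,0,0],[0,-0.04,0,0],[0,-0.04,0,0],[0,-0.04,0,0]]]}}

```text
t: 18.5
eef_pos: [0.4851, -0.1047, 0.1796]
ee_rot: [3.14, -0.0, -1.517]
force: [-7.8, -0.2, 10.0]
width: 0.0152
gripper_force: 20.0
```

```bash
python3 - <<'E'
from station import arm, grab_frame
import cv2, numpy as np
f=grab_frame("scene"); s=arm.get_state(); print(s["t"],s["eef_pos"],s["force"],abs(s["qd"]).max())
cv2.imwrite("pics/m6.png",cv2.resize(f["img"][150:290,150:330],(771,600),interpolation=cv2.INTER_CUBIC)[:,:,::-1])
E
```

```text
18.55 [ 0.48504828 -0.10467149  0.17958862] [-7.86405993 -0.95412232 10.04099104] 0.0026353010320089424
```

View pics/m6.png

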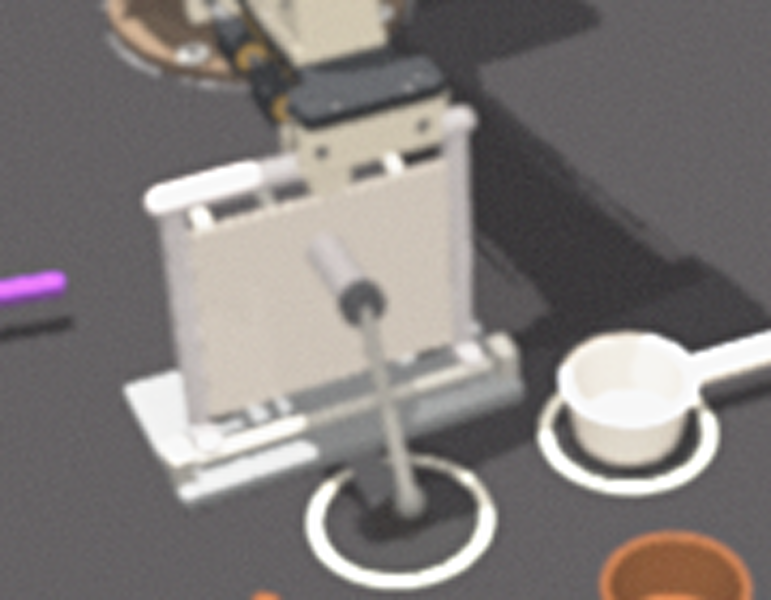

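The rack is upright with the foot on the pad at (408,500), and the dish stands in its ring at (628,410). The arm is at rest, so I'm handing in.

```bash
python3 -c "
from station import arm
print(arm.job_done())"
```

```text
the job is handed in; nothing more can be done
None
```

I handed the job in at about 18.6 s, with the dish in the empty ring about 2 mm from its centre, the leg hanging with its foot on the pad, and the gripper holding the rack upright; the hand-in returned no verdict.

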